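# Demould a macro tissue block

### The job

On the sloping cold plate, lift the big set wax block straight out of its steel mould, leaving the mould where it stands on the plate, and set the block down gently, flat and cassette side up, in the empty place of the block tray. Also clear the two lumps of spilt wax out of the cold plate's gutter into the waste tub. Leave the two small moulds and the finished block already in the tray alone.

Things in the scene. Friction and masses are not known exactly. Their poses are not given: they have to be found in the camera images.
- block: Big tissue block to take out: white cassette 75 x 52 x 15 mm on a wax body 69 x 46 x 12.8 mm; 27.8 mm tall, 100 g. Origin: centre of the wax underside; z out through the cassette's back (at the start tilted 30 degrees, square to the slope), x across the 52 mm (at the start up the slope), y along the 75 mm. Grip the long sides; the -y end slants 45 degrees. Cassette stands 12 mm proud of the mould.
- mould: Open steel mould around the block, loose, 160 g, flange 66 x 89 mm, rim 18 mm above its underside, tapered cavity with 1.5 mm of play: the block comes out along z. It rests against the plate's ledge. Origin: centre of its underside, 2 mm under the block's origin; z square to the slope, x up the slope, y level along the 89 mm.
- plate: Cold plate, fixed, 330 mm wide (y), 225 mm deep (x -104 to 120). Origin on the table, z up. Its low side -x faces the robot: an open gutter, floor 12 mm up, x = -100 to -46 mm, walls 24 mm high. Behind it a dark slab rises 30 degrees from z = 30 mm at x = -46 to z = 108 at x = 88, with an 8 mm ledge on which three moulds stand in a level row, 100 mm apart, in any order.
- tray: Aluminium tray, fixed, 190 x 78 mm, two places end to end along its x; floor 3 mm, low walls and a 4 mm divider reaching 12 mm above the table. Origin: centre of the underside.
- tray_empty (a point): Centre of the floor of the tray's empty place, 90 mm long (tray x) and 66 mm wide (tray y) inside; axes as the tray's, z up. The block goes in with its 75 mm length along x, either way round.
- finished: A finished block like the big one, lying cassette up in the tray's other place. Leave it. Origin: centre of its underside.
- lump_a: Lump of set wax lying in the gutter, rounded, 24 (x) x 30 (y) x 20 mm, 14 g, sides upright. Origin: centre of the underside.
- lump_b: Lump of set wax lying in the gutter, rounded, 22 (x) x 25 (y) x 22 mm, 12 g, sides upright. Origin: centre of the underside.
- tub: Round open grey waste tub, fixed, 105 mm tall, 124 mm across at the rim and 100 mm at the foot, wall 3 mm, floor 4 mm. Origin: centre of the underside.
- small_a: Small steel mould with an ordinary 40 x 28 mm cassette still setting in it, 18 mm tall, one loose piece resting against the plate's ledge. Leave it. Origin on the slope, 13 mm uphill of its middle.
- small_b: The other small mould, the same as small_a. Leave it.

How it is judged (in metres and radians):
On the way:
1. the block is lifted clear out of the mould, and the mould is left where it stood (distance between block and mould above 0.05 m and distance of mould from where it was at the start of the episode below 0.02 m), for 0.2 s.
At the end, for the whole second after the job is handed in: The block lies flat (within 3.5 degrees), cassette up, on the floor of the tray's empty place (centre within 16 mm, height within 4 mm), at rest; both wax lumps lie in the tub; the mould stands on the plate within 20 mm of its start, the small moulds and the finished block within 15 mm (horizontal distance between block and tray_empty below 0.016 m and z of block in the frame of tray_empty between -0.004 and 0.004 m and angle between block's own z axis and vertical below 0.06 rad and linear speed of block below 0.02 m/s and horizontal distance between each of lump_a, lump_b and tub below 0.055 m and height (world z) of each of lump_a, lump_b below 0.07 m and linear speed of each of lump_a, lump_b below 0.03 m/s and distance of mould from where it was at the start of the episode below 0.02 m and angle between the z axis of mould and the z axis of small_a, either way round below 0.15 rad and distance of each of finished, small_a, small_b from where it was at the start of the episode below 0.015 m); the robot touches nothing.
It fails at once if the block is dropped from more than about 2 cm (linear speed of block above 0.6 m/s and contact force between the fingers and block below 0.1 N).
It fails at once if the block is pressed hard into the tray (contact force between block and tray above 40 N).
It fails at once if a small mould is pushed about (distance of any of small_a, small_b from where it was at the start of the episode above 0.015 m).
It fails at once if the finished block in the tray is pushed about (distance of finished from where it was at the start of the episode above 0.015 m).
It also fails if it takes over 64 s, if anything falls off the work surface, if the arm or the gripper's body presses on something with over 40 N, if the wrist force passes 120 N, or if a joint passes its speed limit or range.

### The arm

A 6-joint arm with a two-finger parallel gripper is mounted at the origin on the work surface. World frame = base frame: x ahead of the robot, y to its left, z up, the work surface at z = 0. Lengths are in m, angles in degrees, forces in N, time in s.
With the tool pointing down it reaches from about 0.3 to 0.75 m from the base axis. Payload 8.5 kg.
Tool frame: the origin (TCP) lies midway between the tips of the shut fingers; the grasp point (between the pads) lies 19 mm behind it; z points along the fingers, y is the line along which they close (so a half turn about z gives the same grasp; the last joint's range is limited). The gripper opens to 85 mm and grips with 20 to 120 N. Pads are 22 mm wide; open, the fingers measure 114 mm over their backs; the gripper's body (76 mm by 85 mm) begins 54 mm behind the grasp point. The pads swing forward as they close: fully open they stand 13 mm farther back than shut.
Start: joints at [62.149, 21.807, 74.336, -0, 83.858, -12.336], TCP at [0.147, 0.53, 0.231] pointing down, gripper open.
Joint ranges: [-178.18, 178.18], [-50.72, 133.34], [12.68, 142.11], [-81.47, 261.47], [9.98, 163.14], [-165.26, 165.26]. Speed limits (degrees/s): [136.94, 136.94, 180, 180, 180, 180].

### API

Orientations are given as a 3x3 rotation matrix whose columns are the frame's x, y, z axes.
In Python, from rig import observe, optics, order, spotter gives the robot as it stands.
- The arm moves only by the tool move_arm, never from a script. Its argument "series" is text: rows parted by semicolons, each of 5 numbers parted by spaces: the shift along the tool's x, y, z in cm, then the turn about the tool's z in degrees, then the opening, from -1 (shut) to 1 (fully open). A call has 1 to 8 rows; each row is the pose to reach, as a shift and turn from the pose commanded when the call began, along the tool's axes at that moment; what a row does not reach only later rows make up. A row lasts 1/8 s, in which the tool goes at most 62.5 mm and 10.7 degrees, less where a joint would pass 70% of its speed; a pose out of reach is approached as far as the arm can. A call with a gripper value outside its range is refused whole. The fingers move at their own pace and stop on an object; "force" is the grip in N (left out, the last holds). Time passes only in rows, so rows that repeat a pose let the fingers close. It gives the time, the measured TCP pose, the force, the opening and the grip force at its end, in the units of the state.
- observe(): the state, without advancing time (a new reading comes with each control period).
- optics.get_image(name): name is "scene" or "side" or "wrist"; returns a dict with "pixels" (400x640x3 uint8, blue, green, red), "camera_matrix" (3x3 intrinsics, pixels), "dist" ([k1, k2, p1, p2, k3] as OpenCV has them; the pictures are not rectified), "rvec" (rotation vector, rad) and "tvec" (3), from world to camera coordinates, as OpenCV has them. Camera axes: x right, y down, z forward; pixel columns grow to the right and rows downward; lengths in m; the calibration is good to about 2 mm. A picture is of the moment at which its call begins. There is no depth.
- order.close_job(): hands the job in; it is judged then, once.
Trained networks look in the newest picture that a camera, given by its name, has taken for a name from the list of things; names that differ only in an ending like _2 or _b are one class to them, and where a whole thing is asked for, a point or a joint stands for the part that bears it (a point fixed in the world has none). Each returns a list of dicts, best first, with "score" (0 to 1); they miss things now and then, are a little off and sometimes report something else, mostly with a low value. They report only what shows in the picture. A call takes as long as a camera call.
- spotter.find_in(thing, camera): "point" ([x, y, z] in m, in world coordinates, good to about 4 mm: the middle of the surface that is visible of it).
- spotter.cut_out(thing, camera): "pixels" (400x640 bool, what is visible of it).
- spotter.mark_of(thing, camera): "point" ([x, y, z] in m, in world coordinates, good to about 4 mm: a listed point, or the origin of a listed thing).
The state is a dict: "time_s": time; "q": joint angles; "qvel": joint speeds; "joint_efforts": joint torques, N m; "position": TCP position; "tool_rot": TCP orientation; "ft_force": force on the tool from outside, world axes, zero at the start; "wrist_torque": the same for the moment, N m; "grip_width": finger opening in m; "gripper_force": force on a finger pad.
Only numpy, scipy, OpenCV 4.12 (cv2) and the standard library are available. Lean on these libraries where they do the work, as an engineer would, in place of code of your own. Each camera call takes 0.05 s, during which the arm holds its last target. There are 200 camera calls.

## Working session

There is one attempt and no reset: what is moved stays moved. The work goes in short steps, Python scripts to look and compute and a tool call to move; the robot and the scene stay as the last step left them, time stands still between calls to the robot, and variables do not carry over. Pictures are saved under pics/ and viewed, at most 10 in all, crops included, and the job is handed in when it is done.

Besides the shell and the picture viewer there is one more tool, called after "Emit:" by a JSON object that holds its "op" and its "data". move_arm: Moves the arm, as the interface text tells. Its arguments: {"type":"object","properties":{"series":{"type":"string"},"force":{"type":"number"}},"required":["series"]}

```bash
mkdir -p pics; ls; cat > h.py <<'E'
import numpy as np, cv2
from rig import observe, optics, order, spotter
E
python3 - <<'E'
from h import *
s=observe(); print(s['time_s'],s['position'],np.round(s['tool_rot'],3).tolist(),s['grip_width'])
ims=[]
for c in ['scene','side']:
    im=optics.get_image(c); cv2.imwrite(f'pics/{c}0.png',im['pixels'])
    R,_=cv2.Rodrigues(np.array(im['rvec'])); print(c,(-R.T@np.array(im['tvec']).ravel()).round(3), R[2].round(3))
    for t in ['block','mould','plate','tray','tray_empty','finished','lump_a','tub','small_a']:
        try: print(c,t,[(round(d['score'],2),np.round(d['point'],3).tolist()) for d in spotter.mark_of(t,c)[:3]])
        except Exception as e: print(t,e)
print(observe()['time_s'])
E
```

```text
pics
0.0 [0.14696236 0.52968147 0.2306783 ] [[-0.964, 0.267, -0.001], [0.267, 0.964, -0.001], [0.0, -0.001, -1.0]] 0.08578317624448042
scene [1.014 0.654 0.744] [-0.434 -0.627 -0.647]
scene block [(0.69, [0.571, -0.15, 0.056])]
scene mould [(0.74, [0.574, -0.149, 0.058])]
scene plate [(0.9, [0.602, -0.046, -0.002]), (0.34, [0.541, 0.04, 0.014])]
scene tray [(0.57, [0.526, -0.361, -0.002])]
scene tray_empty [(0.87, [0.48, -0.368, 0.004])]
scene finished [(0.76, [0.572, -0.357, 0.003])]
scene lump_a [(0.53, [0.512, -0.104, 0.016])]
scene tub [(0.6, [0.621, 0.048, 0.057]), (0.57, [0.545, 0.357, -0.002])]
scene small_a [(0.66, [0.597, -0.048, 0.056]), (0.63, [0.622, 0.049, 0.057])]
side [ 0.372 -0.582  0.763] [ 0.198  0.627 -0.754]
side block [(0.89, [0.572, -0.155, 0.057]), (0.72, [0.573, -0.149, 0.053])]
side mould [(0.78, [0.573, -0.151, 0.051])]
side plate [(0.61, [0.596, -0.046, 0.005])]
side tray [(0.8, [0.529, -0.36, 0.003])]
side tray_empty [(0.69, [0.474, -0.366, 0.009]), (0.47, [0.528, -0.363, 0.003])]
side finished [(0.81, [0.577, -0.359, 0.003])]
side lump_a [(0.62, [0.54, 0.043, 0.01]), (0.42, [0.517, -0.102, 0.009])]
side tub []
side small_a [(0.48, [0.597, -0.053, 0.055]), (0.43, [0.618, 0.049, 0.06])]
1.0
```

View pictures.

View pics/scene0.png

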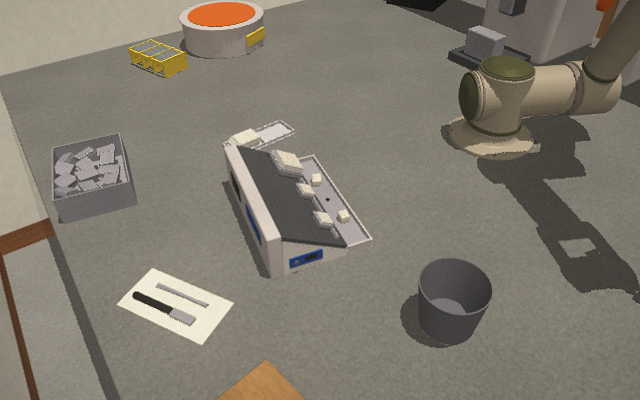

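View pics/side0.png

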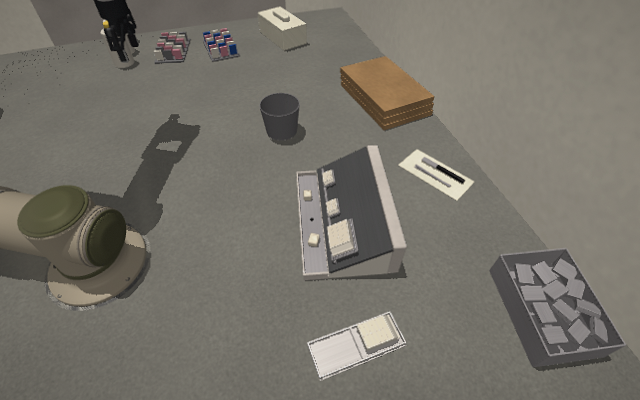

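```bash
cat >> h.py <<'E'
def go(p, ydir=None, s=None):
    """shift (cm, tool axes), turn (deg about tool z), rows; ydir = wanted world angle of tool y (deg, mod 180)"""
    s=s or observe(); R=np.array(s['tool_rot']); d=R.T@(np.array(p)-s['position'])*100
    a=np.degrees(np.arctan2(R[1,1],R[0,1])); t=0
    if ydir is not None: t=-((ydir-a+90)%180-90)   # tool z down
    print('shift',d.round(2),'turn',round(t,1),'rows>=',round(np.linalg.norm(d)/6.25,1),'yang',round(a,1),'t',s['time_s'])
def marks(c,names,n=2):
    for t in names: print(c,t,[(round(d['score'],2),np.round(d['point'],3).tolist()) for d in spotter.mark_of(t,c)[:n]])
E
python3 -c "
from h import *
go([.541,.043,.23],76.7)"
```

```text
shift [-50.98 -36.38   0.13] turn -2.2 rows>= 10.0 yang 74.5 t 1.0
```

Emit:
{"op": "move_arm", "data": {"series": "-5 -3.6 0 0 1;-10 -7.2 0 0 1;-15 -10.8 0 0 1;-20 -14.4 0 0 1;-25 -18 0 0 1;-30 -21.5 0 -1 1;-35 -25 0 -2 1;-40 -28.5 0 -2.2 1"}}

```text
time_s: 2.0
position: [0.4574, 0.1465, 0.2316]
tool_rot: [[-0.973, 0.23, 0.001], [0.23, 0.973, 0.0], [-0.001, 0.0, -1.0]]
ft_force: [0.9, 0.3, 0.2]
grip_width: 0.0857
gripper_force: 0.0
```

Emit:
{"op": "move_arm", "data": {"series": "-5 -3.6 0 0 1;-10 -7.2 0 0 1;-11 -7.9 0 0 1;-11 -7.9 0 0 1"}}

```text
time_s: 2.5
position: [0.5451, 0.0459, 0.231]
tool_rot: [[-0.973, 0.231, -0.001], [0.231, 0.973, 0.0], [0.001, 0.0, -1.0]]
ft_force: [-0.8, -0.4, -0.0]
grip_width: 0.0854
gripper_force: 0.0
```

```bash
python3 - <<'E'
from h import *
im=optics.get_image('wrist'); cv2.imwrite('pics/w1.png',im['pixels'])
R,_=cv2.Rodrigues(np.array(im['rvec'])); print((-R.T@np.array(im['tvec']).ravel()).round(3), R.round(3).tolist())
marks('wrist',['lump_a','small_a','block','mould','plate'])
for c in ['scene','side']: marks(c,['lump_a','lump_b','tub'],3)
go([.541,.043,.1],76.7)
E
```

```text
[0.479 0.062 0.372] [[0.23, 0.973, 0.001], [0.938, -0.222, 0.264], [0.257, -0.06, -0.964]]
wrist lump_a [(0.73, [0.516, -0.1, 0.012]), (0.65, [0.538, 0.042, 0.015])]
wrist small_a [(0.76, [0.596, -0.046, 0.057])]
wrist block [(0.86, [0.572, -0.151, 0.057]), (0.37, [0.543, 0.356, 0.0])]
wrist mould []
wrist plate [(0.66, [0.598, -0.055, 0.003])]
scene lump_a [(0.53, [0.512, -0.104, 0.016])]
scene lump_b [(0.53, [0.512, -0.104, 0.016])]
scene tub [(0.6, [0.621, 0.048, 0.057]), (0.57, [0.545, 0.357, -0.002])]
side lump_a [(0.62, [0.54, 0.043, 0.01]), (0.42, [0.517, -0.102, 0.009])]
side lump_b [(0.62, [0.54, 0.043, 0.01]), (0.42, [0.517, -0.102, 0.009])]
side tub []
shift [ 0.32 -0.41 13.14] turn -0.0 rows>= 2.1 yang 76.7 t 3.1
```

View pics/w1.png

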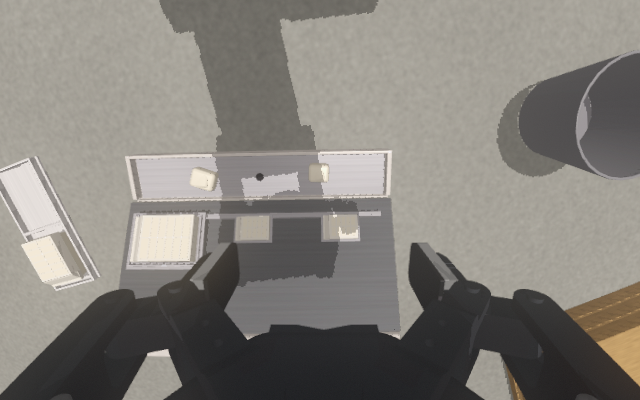

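Emit:
{"op": "move_arm", "data": {"series": "0.5 -0.4 6 0 1;0.5 -0.4 12 0 0.5;0.5 -0.4 17 0 0.2;0.5 -0.4 20 0 0.2;0.5 -0.4 21.5 0 0;0.5 -0.4 21.5 0 -1;0.5 -0.4 21.5 0 -1;0.5 -0.4 21.5 0 -1", "force": 30}}

```text
time_s: 4.1
position: [0.5399, 0.0433, 0.0174]
tool_rot: [[-0.973, 0.23, 0.002], [0.23, 0.973, -0.0], [-0.002, 0.0, -1.0]]
ft_force: [-0.7, 0.4, 0.1]
grip_width: 0.0239
gripper_force: 35.5
```

Emit:
{"op": "move_arm", "data": {"series": "0 0 0 0 -1;0 0 0 0 -1;0 0 -3 0 -1;0 0 -9 0 -1;0 0 -13 0 -1;0 0 -13 0 -1"}}

```text
time_s: 4.85
position: [0.5406, 0.0433, 0.1493]
tool_rot: [[-0.973, 0.23, 0.006], [0.23, 0.973, -0.001], [-0.006, 0.001, -1.0]]
ft_force: [-0.5, 0.8, -0.8]
grip_width: 0.0239
gripper_force: 35.6
```

```bash
python3 - <<'E'
from h import *
optics.get_image('scene')
for c in ['scene']: marks(c,['tub'],3)
im=optics.get_image('wrist'); cv2.imwrite('pics/w2.png',im['pixels'])
marks('wrist',['tub','lump_a','block'],3)
go([.545,.357,.18],76.7); print(observe()['grip_width'])
E
```

```text
scene tub [(0.89, [0.542, 0.353, -0.003])]
wrist tub [(0.7, [0.545, 0.356, 0.001])]
wrist lump_a [(0.84, [0.517, -0.098, 0.012]), (0.84, [0.538, 0.042, 0.145])]
wrist block [(0.58, [0.574, -0.15, 0.056])]
shift [ 6.64 30.66 -3.48] turn -0.0 rows>= 5.0 yang 76.7 t 5.15
0.023867155653311142
```

Emit:
{"op": "move_arm", "data": {"series": "1 5 -3 0 -1;2.3 11 -3.3 0 -1;3.6 17 -3.3 0 -1;5 23 -3.3 0 -1;6.6 28.5 -3 0 -1;6.6 30.6 0 0 -1;6.6 30.6 5 0 -1;6.6 30.6 6 0 -1"}}

```text
time_s: 6.15
position: [0.5438, 0.3558, 0.0823]
tool_rot: [[-0.973, 0.23, -0.007], [0.23, 0.973, -0.003], [0.006, -0.005, -1.0]]
ft_force: [0.4, -0.2, 0.4]
grip_width: 0.0239
gripper_force: 35.6
```

Emit:
{"op": "move_arm", "data": {"series": "0 0 0 0 -1;0 0 0 0 0;0 0 0 0 0;0 0 0 0 0;0 0 -6 0 0;0 0 -10 0 0"}}

```text
time_s: 6.9
position: [0.5459, 0.3565, 0.1892]
tool_rot: [[-0.973, 0.23, 0.002], [0.23, 0.973, 0.001], [-0.002, 0.002, -1.0]]
ft_force: [-0.3, 0.2, 0.7]
grip_width: 0.0426
gripper_force: 0.0
```

```bash
python3 - <<'E'
from h import *
optics.get_image('scene')
marks('scene',['lump_a'],3)
go([.5165,-.1,.15],76.7); print(observe()['position'])
E
```

```text
scene lump_a [(0.59, [0.514, -0.102, 0.012])]
shift [ -7.51 -45.21   3.99] turn -0.0 rows>= 7.4 yang 76.7 t 7.0
[0.5471592  0.35705746 0.19197412]
```

Emit:
{"op": "move_arm", "data": {"series": "-1 -6 0 0 0;-2 -12 0 0 0;-3 -18 0 0 0.2;-4 -24 0 0 0.3;-5 -30 0 0 0.3;-6 -36 0 0 0.3;-7 -42 0 0 0.3;-7.5 -45.2 4 0 0.3"}}

```text
time_s: 8.0
position: [0.5153, -0.104, 0.1476]
tool_rot: [[-0.973, 0.233, 0.005], [0.233, 0.973, -0.003], [-0.006, -0.001, -1.0]]
ft_force: [1.1, -0.5, -0.9]
grip_width: 0.0559
gripper_force: 0.0
```

```bash
python3 - <<'E'
from h import *
im=optics.get_image('wrist'); cv2.imwrite('pics/w3.png',im['pixels'])
marks('wrist',['lump_a','block','mould','finished','tray','tray_empty','small_a'],3)
go([.516,-.1,.016],76.7)
E
```

```text
wrist lump_a [(0.65, [0.513, -0.098, 0.014]), (0.39, [0.575, -0.356, 0.003])]
wrist block [(0.74, [0.574, -0.15, 0.057])]
wrist mould [(0.25, [0.577, -0.356, 0.003])]
wrist finished [(0.9, [0.579, -0.358, 0.005])]
wrist tray [(0.62, [0.523, -0.364, 0.006]), (0.47, [0.6, -0.053, -0.0])]
wrist tray_empty [(0.82, [0.483, -0.366, 0.002])]
wrist small_a [(0.59, [0.619, 0.048, 0.059]), (0.17, [0.523, -0.364, 0.004])]
shift [-8.000e-02  1.000e-02  1.313e+01] turn 0.1 rows>= 2.1 yang 76.8 t 8.4
```

View pics/w3.png

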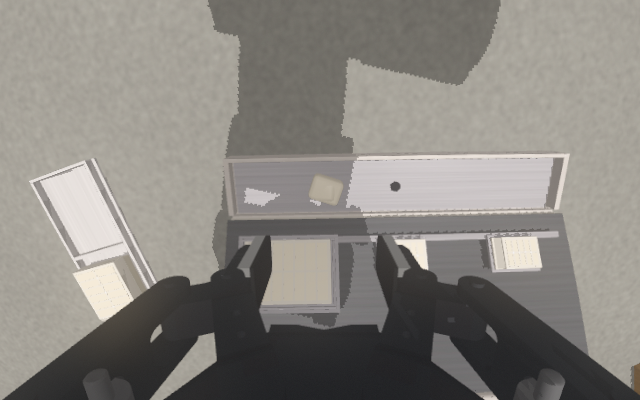

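Emit:
{"op": "move_arm", "data": {"series": "-0.1 0.2 5 0 0.3;-0.1 0.2 10 0 0.3;-0.1 0.2 12 0 0.3;-0.1 0.2 13.1 0 0.2;-0.1 0.2 13.1 0 -1;-0.1 0.2 13.1 0 -1;-0.1 0.2 13.1 0 -1;-0.1 0.2 13.1 0 -1"}}

```text
time_s: 9.4
position: [0.5162, -0.0991, 0.0158]
tool_rot: [[-0.973, 0.23, 0.001], [0.23, 0.973, -0.0], [-0.001, -0.0, -1.0]]
ft_force: [0.4, 0.9, 2.6]
grip_width: 0.0324
gripper_force: 30.0
```

Emit:
{"op": "move_arm", "data": {"series": "0 0 -3 0 -1;0 0 -9 0 -1;0 0 -15 0 -1;0 5 -16.5 0 -1;1 11 -16.5 0 -1;2 17 -16.5 0 -1;3 23 -16.5 0 -1;4 29 -16.5 0 -1"}}

```text
time_s: 10.4
position: [0.5436, 0.1943, 0.1806]
tool_rot: [[-0.973, 0.23, 0.0], [0.23, 0.973, -0.0], [-0.0, 0.0, -1.0]]
ft_force: [1.2, 0.1, -0.4]
grip_width: 0.0323
gripper_force: 29.9
```

```bash
python3 - <<'E'
from h import *
go([.544,.355,.085],76.7); print(observe()['position'],observe()['grip_width'])
im=optics.get_image('wrist'); cv2.imwrite('pics/w4.png',im['pixels'])
E
```

```text
shift [ 3.67 15.64  9.56] turn -0.0 rows>= 3.0 yang 76.7 t 10.4
[0.54362716 0.19431031 0.18059058] 0.03230671853878298
```

Emit:
{"op": "move_arm", "data": {"series": "1.3 5.5 0 0 -1;2.5 11 0 0 -1;3.6 15.7 0 0 -1;3.6 15.7 5 0 -1;3.6 15.7 9 0 -1;3.6 15.7 9 0 -1;3.6 15.7 9 0 0.2;3.6 15.7 9 0 0.2"}}

```text
time_s: 11.45
position: [0.5458, 0.3537, 0.0926]
tool_rot: [[-0.973, 0.23, 0.003], [0.23, 0.973, 0.001], [-0.003, 0.002, -1.0]]
ft_force: [-0.3, 0.2, 1.0]
grip_width: 0.0515
gripper_force: 0.0
```

Emit:
{"op": "move_arm", "data": {"series": "0 0 0 0 0.2;0 0 -5 0 0.2;0 0 -10 0 0.2;0 0 -12 0 0.2"}}

```text
time_s: 11.95
position: [0.5456, 0.3537, 0.2145]
tool_rot: [[-0.973, 0.23, 0.005], [0.23, 0.973, 0.002], [-0.005, 0.004, -1.0]]
ft_force: [-0.2, -0.6, -0.5]
grip_width: 0.0511
gripper_force: 0.0
```

```bash
python3 - <<'E'
from h import *
im=optics.get_image('wrist'); cv2.imwrite('pics/w5.png',im['pixels'])
marks('wrist',['lump_a','tub'],3)
im=optics.get_image('scene'); 
marks('scene',['lump_a'],3)
im=optics.get_image('side'); marks('side',['tray','tray_empty','finished'],3)
go([.53,-.25,.22],76.7); print(observe()['position'],observe()['grip_width'])
E
```

```text
wrist lump_a [(0.71, [0.544, 0.363, 0.024]), (0.67, [0.549, 0.353, 0.008])]
wrist tub [(0.85, [0.545, 0.358, 0.004]), (0.35, [0.547, 0.35, 0.008])]
scene lump_a [(0.45, [0.539, 0.362, 0.025])]
side tray [(0.92, [0.528, -0.363, -0.001])]
side tray_empty [(0.67, [0.478, -0.366, 0.008])]
side finished [(0.73, [0.575, -0.363, 0.001])]
shift [-12.46 -59.05  -1.03] turn -0.0 rows>= 9.7 yang 76.7 t 12.4
[0.5447277 0.3533182 0.2092541] 0.051452176494413075
```

Emit:
{"op": "move_arm", "data": {"series": "-1 -6 0 0 0.2;-2 -12 0 0 0.4;-3 -18 0 0 0.6;-4 -24 0 0 0.6;-4.5 -30 0 0 0.6;-4.5 -36 0 0 0.6;-4.5 -42 0 0 0.6;-4.5 -48 0 0 0.6"}}

```text
time_s: 13.4
position: [0.4774, -0.1258, 0.2101]
tool_rot: [[-0.973, 0.23, -0.0], [0.23, 0.973, 0.0], [0.0, 0.0, -1.0]]
ft_force: [1.1, -0.0, 0.0]
grip_width: 0.0683
gripper_force: 0.0
```

```bash
python3 - <<'E'
from h import *
s=observe(); print(s['position'],s['time_s']); go([.61,-.16,.165],76.7)
E
```

```text
[ 0.47741189 -0.12578805  0.21009299] 13.4
shift [-13.69  -0.28   4.51] turn -0.0 rows>= 2.3 yang 76.7 t 13.4
```

Emit:
{"op": "move_arm", "data": {"series": "-6 -0.1 0 0 0.6;-11 -0.3 2 0 0.6;-13.7 -0.3 4.5 0 0.6;-13.7 -0.3 4.5 0 0.6"}}

```text
time_s: 13.9
position: [0.6109, -0.1585, 0.1621]
tool_rot: [[-0.973, 0.23, -0.005], [0.23, 0.973, 0.002], [0.005, 0.001, -1.0]]
ft_force: [-1.3, 0.3, 0.6]
grip_width: 0.0685
gripper_force: 0.0
```

```bash
python3 - <<'E'
from h import *
im=optics.get_image('wrist'); p=im['pixels']; cv2.imwrite('pics/w6full.png',p)
marks('wrist',['block','mould','small_a'],3)
m=spotter.cut_out('block','wrist'); ys,xs=np.where(m[0]['pixels']); print(xs.min(),xs.max(),ys.min(),ys.max(),m[0]['score'])
x0,x1=max(xs.min()-40,0),min(xs.max()+40,640);y0,y1=max(ys.min()-30,0),min(ys.max()+30,400)
c=p[y0:y1,x0:x1]; k=min(790/c.shape[1],590/c.shape[0]); print(x0,y0,k)
cv2.imwrite('pics/w6.png',cv2.resize(c,None,fx=k,fy=k,interpolation=cv2.INTER_CUBIC))
E
```

```text
wrist block [(0.62, [0.572, -0.149, 0.058])]
wrist mould []
wrist small_a [(0.89, [0.62, 0.051, 0.056]), (0.6, [0.597, -0.048, 0.053])]
275 372 110 178 0.9
235 80 4.463276836158192
```

View pics/w6.png

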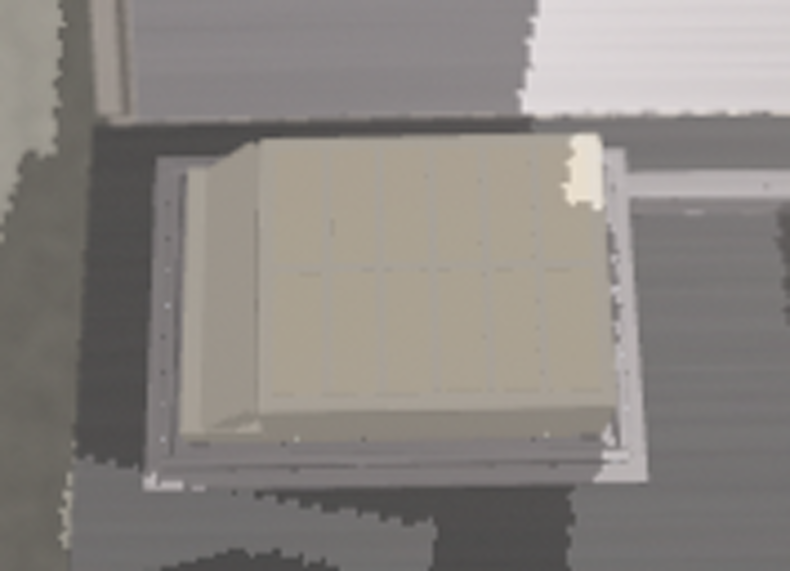

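```bash
cat >> h.py <<'E'
YAW=np.radians(-13.3); px=np.array([np.cos(YAW),np.sin(YAW),0]); py=np.array([-np.sin(YAW),np.cos(YAW),0]); c3,s3=np.cos(np.pi/6),.5
RB=np.stack([px*c3+np.array([0,0,s3]),py,-px*s3+np.array([0,0,c3])],1)  # block axes
B0=np.array([.573,-.150,.057])
def ray(im,uv):
    R,_=cv2.Rodrigues(np.array(im['rvec'])); n=cv2.undistortPoints(np.array(uv,float).reshape(-1,1,2),np.array(im['camera_matrix']),np.array(im['dist'])).reshape(-1,2)
    return -R.T@np.array(im['tvec']).ravel(), (R.T@np.c_[n,np.ones(len(n))].T).T
def onplane(im,uv,p0,nrm):
    C,D=ray(im,uv); return np.array([C+d*(nrm@(p0-C))/(nrm@d) for d in D])
E
python3 - <<'E'
from h import *
im=optics.get_image('wrist'); import pickle; pickle.dump(im,open('w6.pkl','wb'))
print(im['camera_matrix'],im['dist'])
P=lambda pts:[(235+x/4.4633,80+y/4.4633) for x,y in pts]
def loc(pts,z):
    q=onplane(im,P(pts),B0+RB[:,2]*z,RB[:,2]); return ((q-B0)@RB*1000).round(1).tolist()
print('top corners z27.8',loc([(258,138),(598,134),(612,405),(256,408),(258,300),(608,300)],27.8e-3))
for z in (16,17,18,19): print(z,loc([(183,300),(205,300),(205,430)],z/1e3))
print('rim',loc([(158,157),(146,487),(626,150),(648,480)],.016))
# profile along row 300/4.46+80
g=cv2.cvtColor(im['pixels'],cv2.COLOR_BGR2GRAY).astype(int); print(g[135:150:3,262:300].tolist())
E
```

```text
[[287.00159305   0.         323.46260438]
 [  0.         287.00159305 198.29759298]
 [  0.           0.           1.        ]] [-0.04842025  0.          0.          0.          0.        ]
top corners z27.8 [[-26.3, -24.2, 27.8], [-27.2, 37.2, 27.8], [24.7, 37.3, 27.8], [25.3, -23.0, 27.8], [5.4, -23.2, 27.8], [5.4, 37.5, 27.8]]
16 [[-0.0, -38.4, 16.0], [-0.0, -34.3, 16.0], [25.2, -33.3, 16.0]]
17 [[0.4, -38.2, 17.0], [0.4, -34.2, 17.0], [25.5, -33.2, 17.0]]
18 [[0.9, -38.0, 18.0], [0.9, -34.0, 18.0], [25.8, -33.0, 18.0]]
19 [[1.4, -37.8, 19.0], [1.4, -33.8, 19.0], [26.2, -32.9, 19.0]]
rim [[-29.6, -44.5, 16.0], [35.7, -43.3, 16.0], [-31.1, 44.5, 16.0], [34.4, 45.2, 16.0]]
[[80, 80, 80, 80, 80, 80, 79, 80, 108, 122, 124, 119, 122, 123, 116, 140, 159, 160, 160, 158, 151, 150, 150, 150, 150, 151, 151, 150, 150, 151, 150, 144, 161, 161, 161, 161, 161, 161], [78, 77, 77, 79, 78, 78, 78, 77, 108, 123, 123, 119, 122, 114, 116, 140, 159, 161, 160, 156, 150, 150, 150, 151, 150, 150, 150, 150, 150, 150, 150, 144, 161, 161, 160, 162, 162, 162], [79, 80, 79, 79, 78, 79, 80, 79, 119, 124, 123, 120, 121, 113, 115, 150, 160, 160, 161, 156, 151, 150, 150, 149, 151, 150, 150, 150, 150, 150, 150, 146, 161, 161, 161, 161, 162, 161], [77, 78, 78, 78, 77, 78, 78, 77, 119, 124, 123, 121, 122, 111, 121, 149, 159, 160, 160, 156, 150, 150, 150, 150, 150, 149, 150, 149, 150, 151, 150, 142, 161, 161, 161, 162, 162, 161], [79, 80, 79, 79, 78, 79, 79, 88, 121, 124, 123, 121, 123, 105, 121, 150, 160, 160, 161, 153, 150, 149, 149, 151, 150, 149, 150, 150, 151, 150, 150, 147, 162, 161, 161, 162, 161, 162]]
```

```bash
python3 - <<'E'
from h import *
T=B0+px*-.018+py*-.0003; T[2]=.10; print(T)
go(T,76.7)
E
```

```text
[ 0.55541377 -0.14615106  0.1       ]
shift [ 5.65 -0.07  6.65] turn -0.0 rows>= 1.4 yang 76.7 t 14.2
```

Emit:
{"op": "move_arm", "data": {"series": "3 -0.1 1 0 0.9;5.6 -0.1 3 0 0.9;5.6 -0.1 5.5 0 0.9;5.6 -0.1 6.6 0 0.9;5.6 -0.1 6.6 0 0.9", "force": 40}}

```text
time_s: 14.82
position: [0.5561, -0.1466, 0.0994]
tool_rot: [[-0.973, 0.23, -0.0], [0.23, 0.973, 0.0], [0.0, 0.0, -1.0]]
ft_force: [0.5, -0.2, 0.8]
grip_width: 0.0808
gripper_force: 0.0
```

```bash
python3 - <<'E'
from h import *
im=optics.get_image('wrist'); p=im['pixels']; c=p[180:400,150:490]; cv2.imwrite('pics/w7.png',cv2.resize(c,None,fx=2.3,fy=2.3,interpolation=cv2.INTER_CUBIC))
T=B0+px*-.018+py*-.0003; T[2]=.0622
go(T,76.7); print(observe()['ft_force'],observe()['grip_width'])
E
```

```text
shift [0.12 0.04 3.78] turn -0.0 rows>= 0.6 yang 76.7 t 14.875
[0.89261623 0.2178819  0.59231607] 0.08126237777635842
```

View pics/w7.png

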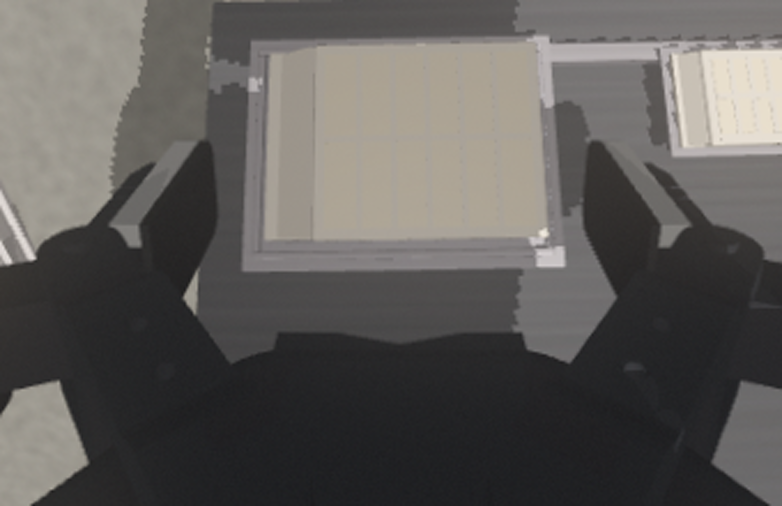

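Emit:
{"op": "move_arm", "data": {"series": "0.1 0.1 2 0 0.82;0.1 0.1 3 0 0.82;0.1 0.1 3.3 0 0.82;0.1 0.1 3.3 0 0.82"}}

```text
time_s: 15.38
position: [0.5556, -0.1455, 0.0667]
tool_rot: [[-0.973, 0.23, 0.001], [0.23, 0.973, -0.0], [-0.001, -0.0, -1.0]]
ft_force: [-0.4, 0.6, -0.4]
grip_width: 0.0776
gripper_force: 0.0
```

Emit:
{"op": "move_arm", "data": {"series": "0 0 0.1 0 0.82;0 0 0.2 0 0.82;0 0 0.2 0 0.82"}}

```text
time_s: 15.75
position: [0.5553, -0.1454, 0.0644]
tool_rot: [[-0.973, 0.23, 0.0], [0.23, 0.973, -0.0], [-0.0, -0.0, -1.0]]
ft_force: [0.7, -0.2, 0.4]
grip_width: 0.0777
gripper_force: 0.0
```

Emit:
{"op": "move_arm", "data": {"series": "0 0 0.1 0 0.82;0 0 0.2 0 0.82;0 0 0.2 0 0.82"}}

```text
time_s: 16.12
position: [0.5553, -0.1454, 0.0622]
tool_rot: [[-0.973, 0.23, -0.0], [0.23, 0.973, 0.0], [0.0, 0.0, -1.0]]
ft_force: [0.4, -0.1, 0.5]
grip_width: 0.0784
gripper_force: 0.0
```

Emit:
{"op": "move_arm", "data": {"series": "0 0 0.05 0 0.82;0 0 0.1 0 0.82;0 0 0.1 0 0.82"}}

```text
time_s: 16.5
position: [0.5553, -0.1454, 0.0613]
tool_rot: [[-0.973, 0.23, -0.0], [0.23, 0.973, 0.0], [0.0, -0.0, -1.0]]
ft_force: [0.4, -0.1, 0.1]
grip_width: 0.0776
gripper_force: 0.0
```

Emit:
{"op": "move_arm", "data": {"series": "0 0 0.05 0 0.82;0 0 0.1 0 0.82;0 0 0.1 0 0.82"}}

```text
time_s: 16.88
position: [0.5553, -0.1454, 0.0603]
tool_rot: [[-0.973, 0.23, -0.0], [0.23, 0.973, -0.0], [0.0, -0.0, -1.0]]
ft_force: [-0.0, -0.1, 0.7]
grip_width: 0.0775
gripper_force: 0.0
```

Emit:
{"op": "move_arm", "data": {"series": "0 0 0.1 0 0.82;0 0 0.1 0 0.82"}}

```text
time_s: 17.12
position: [0.5553, -0.1453, 0.0592]
tool_rot: [[-0.973, 0.23, -0.0], [0.23, 0.973, 0.0], [0.0, 0.0, -1.0]]
ft_force: [0.0, -0.2, -0.4]
grip_width: 0.0777
gripper_force: 0.0
```

Emit:
{"op": "move_arm", "data": {"series": "0 0 0.1 0 0.82;0 0 0.1 0 0.82"}}

```text
time_s: 17.38
position: [0.5555, -0.1454, 0.0586]
tool_rot: [[-0.973, 0.23, 0.001], [0.23, 0.973, -0.0], [-0.001, -0.0, -1.0]]
ft_force: [0.3, 0.3, 2.0]
grip_width: 0.0779
gripper_force: 1.1
```

Emit:
{"op": "move_arm", "data": {"series": "0 0 0.1 0 0.82;0 0 0.1 0 0.82"}}

```text
time_s: 17.62
position: [0.5556, -0.1454, 0.0581]
tool_rot: [[-0.973, 0.23, 0.001], [0.23, 0.973, -0.0], [-0.001, -0.0, -1.0]]
ft_force: [-1.7, 0.2, 7.7]
grip_width: 0.0778
gripper_force: 3.7
```

Emit:
{"op": "move_arm", "data": {"series": "0 0 -0.1 0 0.82;0 0 -0.15 0 0.78;0 0 -0.15 0 0.7;0 0 -0.15 0 0.6;0 0 -0.15 0 0.5;0 0 -0.15 0 0.5", "force": 40}}

```text
time_s: 18.38
position: [0.5556, -0.1444, 0.06]
tool_rot: [[-0.973, 0.23, 0.001], [0.23, 0.973, 0.001], [-0.001, 0.001, -1.0]]
ft_force: [-1.8, 5.7, 14.5]
grip_width: 0.0719
gripper_force: 43.5
```

Emit:
{"op": "move_arm", "data": {"series": "0.05 0 -0.09 0 0.5;0.1 0 -0.17 0 0.5;0.2 0 -0.35 0 0.5;0.3 0 -0.52 0 0.5;0.3 0 -0.52 0 0.5"}}

```text
time_s: 19.0
position: [0.5523, -0.145, 0.0641]
tool_rot: [[-0.973, 0.23, -0.0], [0.23, 0.973, -0.0], [-0.0, -0.0, -1.0]]
ft_force: [1.8, -0.5, 1.1]
grip_width: 0.0707
gripper_force: 45.5
```

```bash
python3 - <<'E'
from h import *
im=optics.get_image('wrist'); p=im['pixels']; c=p[160:380,170:490]; cv2.imwrite('pics/w8.png',cv2.resize(c,None,fx=2.5,fy=2.5,interpolation=cv2.INTER_CUBIC))
marks('wrist',['block','mould']); optics.get_image('side'); marks('side',['block','mould']); print(observe()['grip_width'],observe()['ft_force'])
E
```

```text
wrist block [(0.64, [0.569, -0.151, 0.06])]
wrist mould []
side block [(0.56, [0.571, -0.152, 0.063]), (0.55, [0.575, -0.365, 0.002])]
side mould [(0.82, [0.575, -0.154, 0.052]), (0.17, [0.527, -0.365, 0.0])]
0.07109717868828569 [ 2.48295517 -2.17442493  1.11387109]
```

View pics/w8.png

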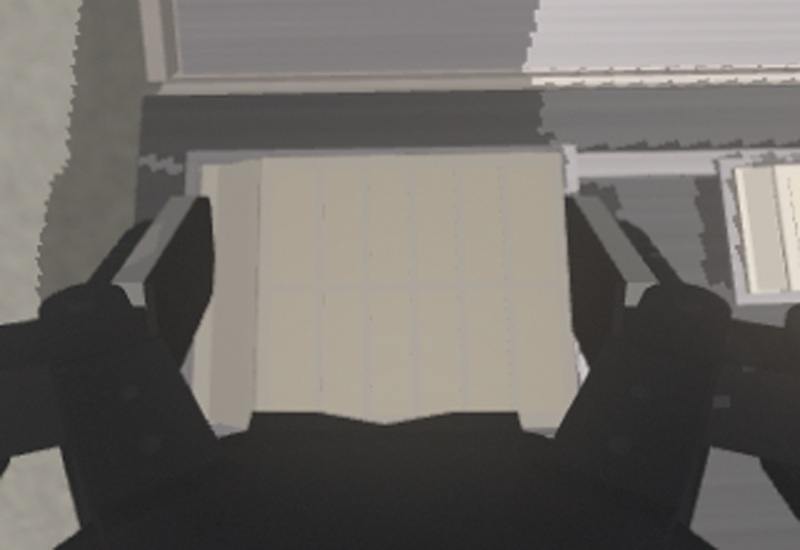

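Emit:
{"op": "move_arm", "data": {"series": "0.1 0 -0.17 0 0.5;0.2 0 -0.35 0 0.5;0.35 0 -0.61 0 0.5;0.5 0 -0.87 0 0.5;0.5 0 -0.87 0 0.5"}}

```text
time_s: 19.92
position: [0.5472, -0.1434, 0.0728]
tool_rot: [[-0.973, 0.23, -0.0], [0.23, 0.973, 0.0], [0.0, 0.0, -1.0]]
ft_force: [0.3, -0.9, -0.6]
grip_width: 0.0706
gripper_force: 45.8
```

```bash
python3 - <<'E'
from h import *
im=optics.get_image('wrist'); p=im['pixels']; c=p[160:380,170:490]; cv2.imwrite('pics/w9.png',cv2.resize(c,None,fx=2.5,fy=2.5,interpolation=cv2.INTER_CUBIC))
marks('wrist',['block','mould']); optics.get_image('side'); marks('side',['block','mould']);  optics.get_image('scene'); marks('scene',['block','mould']); print(observe()['grip_width'],observe()['ft_force'])
E
```

```text
wrist block [(0.62, [0.561, -0.148, 0.071]), (0.23, [0.619, 0.049, 0.06])]
wrist mould []
side block [(0.54, [0.561, -0.153, 0.074])]
side mould [(0.85, [0.573, -0.149, 0.05])]
scene block [(0.92, [0.564, -0.151, 0.066])]
scene mould [(0.87, [0.574, -0.149, 0.057]), (0.43, [0.481, -0.365, 0.003])]
0.07095235758908798 [-7.52382504e-01 -2.57358434e-04 -1.75485512e+00]
```

Emit:
{"op": "move_arm", "data": {"series": "0.25 0 -0.43 0 0.5;0.6 0 -1.04 0 0.5;1.0 0 -1.73 0 0.5;1.5 0 -2.6 0 0.5;2 0 -3.5 0 0.5;2.4 0 -4.4 0 0.5;2.6 0 -5.2 0 0.5;2.6 0 -5.6 0 0.5"}}

```text
time_s: 21.38
position: [0.5223, -0.1376, 0.1294]
tool_rot: [[-0.973, 0.23, 0.001], [0.23, 0.973, -0.0], [-0.001, -0.0, -1.0]]
ft_force: [-0.0, 0.3, -1.1]
grip_width: 0.0708
gripper_force: 45.8
```

```bash
python3 - <<'E'
from h import *
im=optics.get_image('wrist'); p=im['pixels']; cv2.imwrite('pics/w10.png',p)
marks('wrist',['block','mould','tray','tray_empty','finished']); optics.get_image('side'); marks('side',['block','mould','tray','tray_empty','finished']);  optics.get_image('scene'); marks('scene',['block','mould']); s=observe(); print(s['grip_width'],s['ft_force'],s['position'],s['time_s'])
m=spotter.cut_out('tray','side'); t=m[0]['pixels'].astype(np.uint8); f=spotter.cut_out('finished','side')[0]['pixels']
h=cv2.convexHull(np.argwhere((t>0)|f)[:,::-1].astype(np.int32)); print(m[0]['score'],cv2.approxPolyDP(h,4,True).reshape(-1,2).tolist())
E
```

```text
wrist block [(0.69, [0.54, -0.144, 0.126])]
wrist mould []
wrist tray [(0.86, [0.527, -0.364, 0.003])]
wrist tray_empty [(0.91, [0.482, -0.365, 0.002])]
wrist finished [(0.63, [0.574, -0.358, 0.004]), (0.41, [0.48, -0.363, 0.002])]
side block [(0.83, [0.537, -0.144, 0.122])]
side mould [(0.64, [0.575, -0.152, 0.051])]
side tray [(0.66, [0.53, -0.362, 0.001])]
side tray_empty [(0.79, [0.476, -0.366, 0.006])]
side finished [(0.66, [0.574, -0.359, 0.003])]
scene block [(0.58, [0.537, -0.145, 0.124]), (0.2, [0.478, -0.365, 0.002])]
scene mould [(0.92, [0.572, -0.148, 0.06]), (0.51, [0.537, -0.142, 0.123])]
0.07098652689471999 [-0.2577803  -0.47473877 -1.62696157] [ 0.52223299 -0.13756395  0.1287072 ] 22.125
0.93 [[406, 341], [403, 347], [321, 380], [307, 344], [386, 312]]
```

View pics/w10.png

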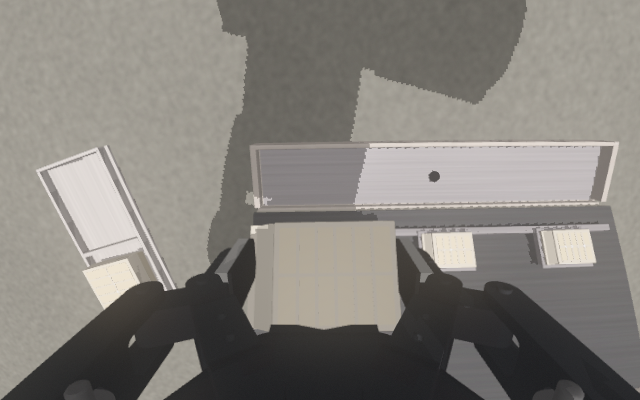

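```bash
python3 - <<'E'
from h import *
im=optics.get_image('wrist')
q=onplane(im,[(37,171),(105,147),(173,290),(50,169),(101,151),(144,238),(88,257)],np.array([0,0,.012]),np.array([0,0,1.])); print(q.round(4).tolist())
for a,b in ((0,1),(1,2),(4,5)): d=q[b]-q[a]; print(np.degrees(np.arctan2(d[1],d[0])).round(1),np.linalg.norm(d).round(4))
# block top outline: tilt check
m=spotter.cut_out('block','wrist'); ys,xs=np.where(m[0]['pixels']); print(xs.min(),xs.max(),ys.min(),ys.max())
s=observe(); print(np.round(s['q'],1)); 
E=np.array([.480,-.3657]); f=np.radians(4.5); tx=np.array([np.cos(f),np.sin(f)]);ty=np.array([-np.sin(f),np.cos(f)])
for k,z in ((.0183,.12),(.0183,.03)):
    t=E+ty*k; print(t); go([*t,z],4.5)
E
```

```text
[[0.4352, -0.3993, 0.012], [0.4313, -0.3217, 0.012], [0.5853, -0.3137, 0.012], [0.4368, -0.3849, 0.012], [0.4338, -0.327, 0.012], [0.5236, -0.3204, 0.012], [0.5301, -0.3881, 0.012]]
92.8 0.0777
3.0 0.1542
4.2 0.0901
247 401 220 330
[ -27.3   26.4   85.2   -0.    68.4 -104. ]
[ 0.4785642  -0.34745641]
shift [ -0.59 -21.43   0.87] turn 72.2 rows>= 3.4 yang 76.7 t 22.325
[ 0.4785642  -0.34745641]
shift [ -0.59 -21.43   9.87] turn 72.2 rows>= 3.8 yang 76.7 t 22.325
```

Emit:
{"op": "move_arm", "data": {"series": "0 -0.5 -0.6 3 0.5;0 -2 -1 10 0.5;-0.1 -4.5 -1 18 0.5;-0.2 -7.5 -1 27 0.5;-0.3 -10.5 -1 36 0.5;-0.4 -13.5 -1 45 0.5;-0.5 -16.5 -1 54 0.5;-0.6 -19 -1 62 0.5"}}

```text
time_s: 23.32
position: [0.484, -0.3249, 0.1387]
tool_rot: [[-0.248, 0.969, 0.0], [0.969, 0.248, -0.0], [-0.0, -0.0, -1.0]]
ft_force: [0.7, 0.1, -0.8]
grip_width: 0.0709
gripper_force: 45.8
```

```bash
python3 - <<'E'
from h import *
E=np.array([.480,-.3645]); f=np.radians(4); ty=np.array([-np.sin(f),np.cos(f)])
t=E+ty*.0183; go([*t,.12],4); s=observe(); print(s['grip_width'],s['gripper_force'],s['position'])
E
```

```text
shift [-1.93 -1.04  1.87] turn 10.4 rows>= 0.5 yang 14.4 t 23.325
0.07093037297767181 45.835604164749384 [ 0.4839991  -0.32492835  0.13868106]
```

Emit:
{"op": "move_arm", "data": {"series": "-1 -0.6 0.5 6 0.5;-1.9 -1 1.5 10.4 0.5;-1.9 -1 2.5 10.4 0.5;-1.9 -1 3.5 10.4 0.5;-1.9 -1 3.9 10.4 0.5;-1.9 -1 3.9 10.4 0.5"}}

```text
time_s: 24.08
position: [0.4795, -0.3444, 0.0996]
tool_rot: [[-0.076, 0.997, -0.0], [0.997, 0.076, 0.0], [0.0, -0.0, -1.0]]
ft_force: [0.5, 0.1, -1.1]
grip_width: 0.0708
gripper_force: 45.8
```

```bash
python3 - <<'E'
from h import *
im=optics.get_image('wrist'); p=im['pixels']; cv2.imwrite('pics/w11.png',p)
marks('wrist',['block','tray','tray_empty','finished'])
optics.get_image('side'); marks('side',['block','tray','tray_empty','finished'])
ims=optics.get_image('scene'); marks('scene',['block','tray','tray_empty','finished'])
s=observe(); print(s['grip_width'],s['position'],s['time_s'])
E
```

```text
wrist block [(0.87, [0.481, -0.363, 0.097])]
wrist tray [(0.67, [0.522, -0.364, 0.004]), (0.28, [0.479, -0.362, 0.096])]
wrist tray_empty [(0.76, [0.482, -0.365, 0.002])]
wrist finished [(0.62, [0.573, -0.353, 0.004])]
side block [(0.75, [0.479, -0.366, 0.098])]
side tray [(0.56, [0.528, -0.362, 0.004])]
side tray_empty [(0.58, [0.478, -0.365, 0.011])]
side finished [(0.86, [0.574, -0.363, 0.003])]
scene block [(0.76, [0.476, -0.364, 0.096]), (0.42, [0.572, -0.147, 0.061])]
scene tray [(0.78, [0.53, -0.363, -0.004]), (0.16, [0.619, 0.049, 0.057])]
scene tray_empty [(0.81, [0.483, -0.369, -0.001])]
scene finished [(0.81, [0.572, -0.358, 0.003])]
0.07071700590644199 [ 0.47947171 -0.3447626   0.09972875] 24.825
```

View pics/w11.png

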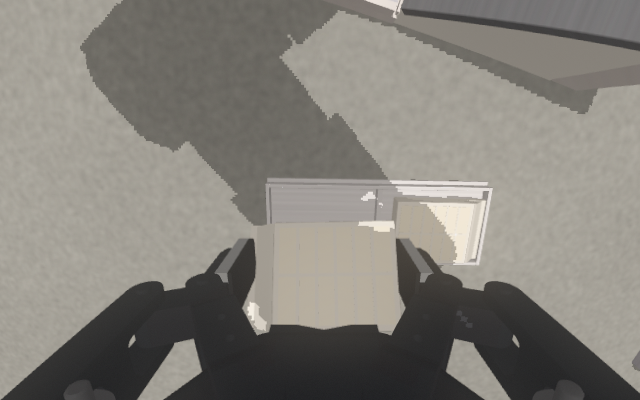

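```bash
python3 - <<'E'
from h import *
im=optics.get_image('wrist')
uv=[(267,180),(492,184),(481,264),(377,190),(378,218),(271,189),(271,220)]
q=onplane(im,uv,np.array([0,0,.012]),np.array([0,0,1.])); print(q.round(4).tolist())
for a,b in ((0,1),(1,2),(3,4)): d=q[b]-q[a]; print(np.degrees(np.arctan2(d[1],d[0])).round(1),np.linalg.norm(d).round(4))
d=(q[1]-q[0]); d/=np.linalg.norm(d); n=np.array([-d[1],d[0],0]); print('tray centre from corners',(q[0]+q[1])/2-n*.039, 'empty',(q[0]+q[1])/2-n*.039-d*.047)
E
```

```text
[[0.4309, -0.3284, 0.012], [0.6166, -0.3174, 0.012], [0.624, -0.3908, 0.012], [0.5213, -0.3299, 0.012], [0.5252, -0.3541, 0.012], [0.4343, -0.3357, 0.012], [0.4351, -0.3627, 0.012]]
3.4 0.1861
-84.3 0.0737
-80.8 0.0244
tray centre from corners [ 0.52603728 -0.36183502  0.012     ] empty [ 0.47911852 -0.36459735  0.012     ]
```

Emit:
{"op": "move_arm", "data": {"series": "-0.2 0 2 0.6 0.5;-0.2 0 4 0.6 0.5;-0.2 0 6 0.6 0.5;-0.2 0 7 0.6 0.5;-0.2 0 7.4 0.6 0.5;-0.2 0 7.4 0.6 0.5", "force": 30}}

```text
time_s: 25.62
position: [0.4798, -0.3469, 0.026]
tool_rot: [[-0.064, 0.998, 0.0], [0.998, 0.064, -0.0], [-0.0, 0.0, -1.0]]
ft_force: [-0.7, 0.2, -0.7]
grip_width: 0.0707
gripper_force: 45.8
```

Emit:
{"op": "move_arm", "data": {"series": "0 0 0.15 0 0.5;0 0 0.3 0 0.5;0 0 0.4 0 0.5;0 0 0.4 0 0.5"}}

```text
time_s: 26.12
position: [0.4796, -0.3467, 0.0217]
tool_rot: [[-0.064, 0.998, -0.0], [0.998, 0.064, 0.0], [0.0, -0.0, -1.0]]
ft_force: [0.2, 0.0, -0.6]
grip_width: 0.0707
gripper_force: 45.8
```

Emit:
{"op": "move_arm", "data": {"series": "0 0 0.1 0 0.5;0 0 0.2 0 0.5;0 0 0.3 0 0.5;0 0 0.3 0 0.5"}}

```text
time_s: 26.62
position: [0.4796, -0.3467, 0.0186]
tool_rot: [[-0.064, 0.998, -0.0], [0.998, 0.064, 0.0], [0.0, -0.0, -1.0]]
ft_force: [-0.4, -0.7, -1.1]
grip_width: 0.0707
gripper_force: 45.8
```

Emit:
{"op": "move_arm", "data": {"series": "0 0 0.1 0 0.5;0 0 0.2 0 0.5;0 0 0.2 0 0.5"}}

```text
time_s: 27.0
position: [0.4798, -0.3471, 0.0177]
tool_rot: [[-0.064, 0.998, 0.001], [0.998, 0.064, -0.001], [-0.001, 0.001, -1.0]]
ft_force: [-2.8, 0.9, 7.5]
grip_width: 0.0709
gripper_force: 52.5
```

Emit:
{"op": "move_arm", "data": {"series": "-0.1 0 0 0 0.55;-0.2 0 0.05 0 0.55;-0.28 0 0.1 0 0.55;-0.28 0 0.1 0 0.55", "force": 20}}

```text
time_s: 27.5
position: [0.48, -0.3496, 0.0169]
tool_rot: [[-0.064, 0.998, 0.001], [0.998, 0.064, -0.001], [-0.001, 0.001, -1.0]]
ft_force: [-1.4, 2.6, 11.0]
grip_width: 0.0706
gripper_force: 55.1
```

Emit:
{"op": "move_arm", "data": {"series": "-0.09 0 0.05 0 0.55;-0.18 0 0.1 0 0.55;-0.26 0 0.15 0 0.55;-0.26 0 0.15 0 0.55"}}

```text
time_s: 28.0
position: [0.4803, -0.3524, 0.0156]
tool_rot: [[-0.064, 0.998, 0.001], [0.998, 0.064, -0.001], [-0.001, 0.001, -1.0]]
ft_force: [-1.5, 1.3, 11.1]
grip_width: 0.0708
gripper_force: 58.1
```

```bash
python3 - <<'E'
from h import *
im=optics.get_image('wrist'); p=im['pixels']; c=p[160:340,200:480]; cv2.imwrite('pics/w12.png',cv2.resize(c,None,fx=2.8,fy=2.8,interpolation=cv2.INTER_CUBIC))
marks('wrist',['block']); optics.get_image('side'); marks('side',['block'])
m=spotter.cut_out('block','wrist'); ys,xs=np.where(m[0]['pixels']); print(xs.min(),xs.max(),ys.min(),ys.max())
E
```

```text
wrist block [(0.93, [0.482, -0.367, 0.01])]
side block [(0.85, [0.476, -0.371, 0.011])]
248 400 220 330
```

View pics/w12.png

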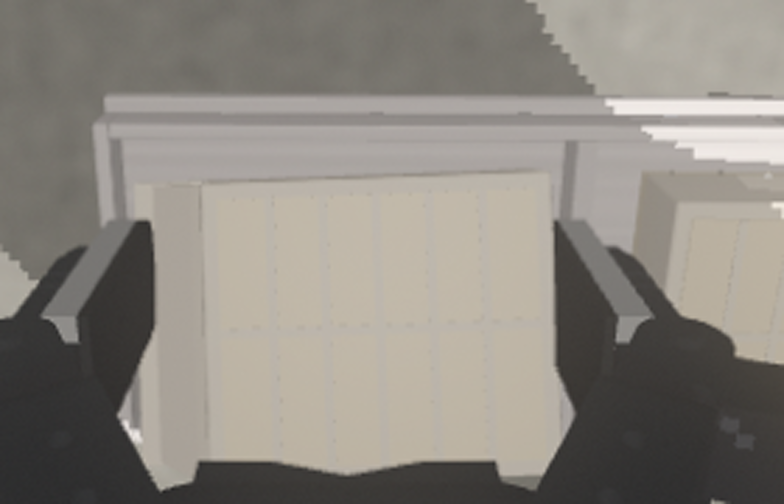

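Emit:
{"op": "move_arm", "data": {"series": "-0.08 0 0.06 0 0.55;-0.16 0 0.13 0 0.55;-0.24 0 0.2 0 0.55;-0.24 0 0.2 0 0.55"}}

```text
time_s: 28.75
position: [0.4804, -0.3551, 0.014]
tool_rot: [[-0.064, 0.998, 0.001], [0.998, 0.064, -0.002], [-0.002, 0.001, -1.0]]
ft_force: [-2.2, 1.6, 14.5]
grip_width: 0.0706
gripper_force: 61.5
```

Emit:
{"op": "move_arm", "data": {"series": "-0.08 0 0.07 0 0.55;-0.16 0 0.15 0 0.55;-0.22 0 0.22 0 0.55;-0.22 0 0.22 0 0.55"}}

```text
time_s: 29.25
position: [0.4803, -0.3575, 0.0127]
tool_rot: [[-0.065, 0.998, 0.001], [0.998, 0.065, -0.003], [-0.003, 0.001, -1.0]]
ft_force: [-5.4, 2.4, 23.3]
grip_width: 0.0711
gripper_force: 65.9
```

```bash
python3 - <<'E'
from h import *
for c in ['wrist','side','scene']: optics.get_image(c); marks(c,['block'])
s=observe(); print(s['position'],s['ft_force'],s['grip_width'])
E
```

```text
wrist block [(0.85, [0.48, -0.368, 0.006])]
side block [(0.84, [0.477, -0.37, 0.007])]
scene block [(0.9, [0.478, -0.368, 0.006])]
[ 0.48026943 -0.35747211  0.01276489] [-5.5204718   1.57560906 23.03572574] 0.07052394191129861
```

Emit:
{"op": "move_arm", "data": {"series": "0 0 -0.08 0 0.6;0 0 -0.1 0 0.68;0 0 -0.1 0 0.74;0 0 -0.1 0 0.8;0 0 -0.1 0 0.8;0 0 -0.1 0 0.8"}}

```text
time_s: 30.3
position: [0.4802, -0.3565, 0.0107]
tool_rot: [[-0.064, 0.998, -0.0], [0.998, 0.064, 0.001], [0.001, -0.0, -1.0]]
ft_force: [-0.0, -0.2, -0.0]
grip_width: 0.077
gripper_force: 0.0
```

```bash
python3 - <<'E'
from h import *
for c in ['wrist','side','scene']: optics.get_image(c); marks(c,['block','finished'])
s=observe(); print(s['position'],s['ft_force'],s['grip_width'])
E
```

```text
wrist block [(0.62, [0.482, -0.366, 0.004])]
wrist finished [(0.77, [0.574, -0.358, 0.003])]
side block [(0.91, [0.477, -0.37, 0.006])]
side finished [(0.83, [0.577, -0.362, 0.006])]
scene block [(0.74, [0.481, -0.368, -0.001]), (0.15, [0.572, -0.149, 0.058])]
scene finished [(0.75, [0.573, -0.359, 0.004])]
[ 0.48024367 -0.3566862   0.01100289] [ 0.41160177  0.19243159 -0.32124897] 0.07696850882580544
```

Emit:
{"op": "move_arm", "data": {"series": "0 0 -0.3 0 0.8;0 0 -1 0 0.8;0 0 -2.5 0 0.8;0 0 -6 0 0.8;0 0 -11 0 0.8;3 0 -14 0 0.8;7 0 -14 0 0.8;7 0 -14 0 0.8"}}

```text
time_s: 31.75
position: [0.4757, -0.2848, 0.1527]
tool_rot: [[-0.067, 0.998, 0.001], [0.998, 0.067, -0.001], [-0.001, 0.001, -1.0]]
ft_force: [0.4, -0.2, -0.3]
grip_width: 0.0765
gripper_force: 0.0
```

```bash
python3 - <<'E'
from h import *
names=['block','finished','mould','small_a','tray_empty','lump_a']
w=optics.get_image('wrist')['pixels']; marks('wrist',names)
sd=optics.get_image('side')['pixels']; marks('side',names)
sc=optics.get_image('scene')['pixels']; marks('scene',names)
k=lambda c:cv2.resize(c,(400,300),interpolation=cv2.INTER_CUBIC)
cv2.imwrite('pics/f.png',np.vstack([cv2.resize(w[100:340,160:560],(800,480))[:300],np.hstack([k(sd[280:400,280:440]),k(sd[130:280,260:460])])]))
s=observe(); print(s['position'],s['time_s'])
E
```

```text
wrist block [(0.97, [0.481, -0.367, 0.005])]
wrist finished [(0.86, [0.578, -0.356, 0.002])]
wrist mould [(0.98, [0.574, -0.15, 0.057])]
wrist small_a []
wrist tray_empty []
wrist lump_a []
side block [(0.57, [0.479, -0.372, 0.005])]
side finished [(0.58, [0.576, -0.362, 0.004])]
side mould [(0.37, [0.574, -0.154, 0.053])]
side small_a [(0.57, [0.572, -0.154, 0.05])]
side tray_empty [(0.84, [0.476, -0.365, 0.011])]
side lump_a []
scene block [(0.65, [0.482, -0.368, 0.006])]
scene finished [(0.87, [0.574, -0.358, 0.003])]
scene mould [(0.75, [0.573, -0.148, 0.058])]
scene small_a [(0.68, [0.621, 0.05, 0.057]), (0.52, [0.596, -0.048, 0.051])]
scene tray_empty [(0.68, [0.482, -0.368, 0.002])]
scene lump_a [(0.45, [0.544, 0.366, 0.024])]
[ 0.47576953 -0.28683954  0.15102981] 32.8
```

View pics/f.png

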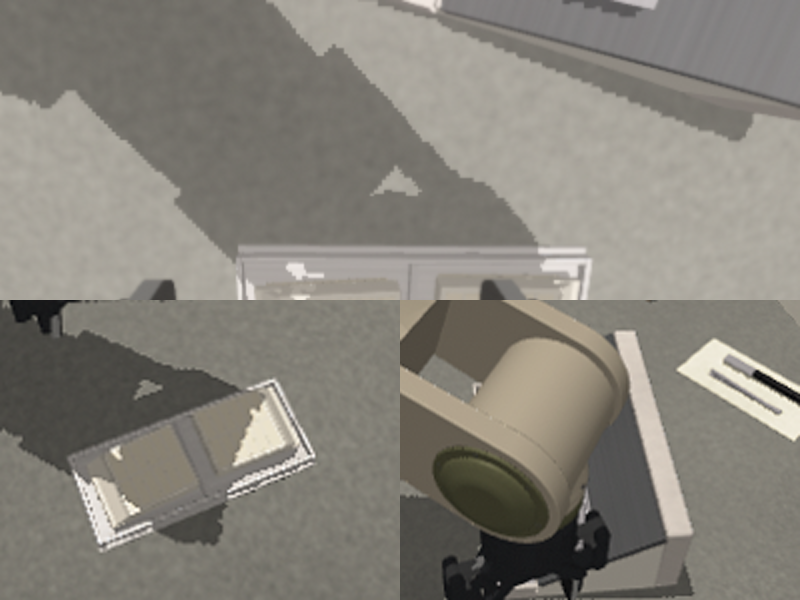

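Emit:
{"op": "move_arm", "data": {"series": "-4 0 -1 0 0.8;-8 0 -2 0 0.8;-11.5 0 -2 0 0.8;-11.5 0 -2 0 0.8;-11.5 0 -2 0 0.8"}}

```text
time_s: 33.42
position: [0.4831, -0.4009, 0.1708]
tool_rot: [[-0.064, 0.998, -0.0], [0.998, 0.064, 0.001], [0.001, -0.0, -1.0]]
ft_force: [0.2, 0.7, -0.5]
grip_width: 0.0768
gripper_force: 0.0
```

```bash
python3 - <<'E'
from h import *
import pickle
im=optics.get_image('wrist'); m={}
for t in ['block','finished']:
    r=spotter.cut_out(t,'wrist')[0]; m[t]=r['pixels']; y,x=np.where(r['pixels']); print(t,r['score'],x.min(),x.max(),y.min(),y.max())
marks('wrist',['block','finished','tray_empty'])
pickle.dump((im,m),open('v1.pkl','wb')); cv2.imwrite('pics/v1.png',im['pixels'])
E
```

```text
block 0.9 287 362 126 181
finished 0.71 378 454 123 178
wrist block [(0.7, [0.481, -0.363, 0.001])]
wrist finished [(0.81, [0.573, -0.358, 0.001])]
wrist tray_empty []
```

Emit:
{"op": "move_arm", "data": {"series": "0 2 0 0 0.8;0 4 0 0 0.8;0 5 0 0 0.8;0 5 0 0 0.8;0 5 0 0 0.8"}}

```text
time_s: 34.35
position: [0.5325, -0.3984, 0.1711]
tool_rot: [[-0.064, 0.998, -0.0], [0.998, 0.064, 0.0], [0.0, -0.0, -1.0]]
ft_force: [-0.2, 0.3, 0.1]
grip_width: 0.0765
gripper_force: 0.0
```

```bash
python3 - <<'E'
from h import *
import pickle
a,m=pickle.load(open('v1.pkl','rb')); b=optics.get_image('wrist')
ga,gb=[cv2.cvtColor(i['pixels'],cv2.COLOR_BGR2GRAY) for i in (a,b)]
def Pm(i):
    R,_=cv2.Rodrigues(np.array(i['rvec'])); return np.c_[R,np.array(i['tvec']).reshape(3,1)]
ud=lambda i,p:cv2.undistortPoints(p.reshape(-1,1,2).astype(float),np.array(i['camera_matrix']),np.array(i['dist'])).reshape(-1,2)
for t in m:
    mk=cv2.erode(m[t].astype(np.uint8),np.ones((3,3)))
    p=cv2.goodFeaturesToTrack(ga,80,.005,4,mask=mk)
    q,st,_=cv2.calcOpticalFlowPyrLK(ga,gb,p,None,winSize=(15,15)); r,s2,_=cv2.calcOpticalFlowPyrLK(gb,ga,q,None,winSize=(15,15))
    ok=(st.ravel()>0)&(np.linalg.norm((r-p).reshape(-1,2),axis=1)<.3)
    X=cv2.triangulatePoints(Pm(a),Pm(b),ud(a,p[ok]).T,ud(b,q[ok]).T); X=(X[:3]/X[3]).T
    ok2=np.abs(X[:,2]-np.median(X[:,2]))<.01; X=X[ok2]
    for _ in range(4):
        A=np.c_[X[:,:2]-X[:,:2].mean(0),np.ones(len(X))]; c=np.linalg.lstsq(A,X[:,2],rcond=None)[0]; e=X[:,2]-A@c; X=X[np.abs(e)<2*e.std()+1e-4]
    print(t,len(X),X.mean(0).round(4),'slope deg',np.degrees(c[:2]).round(1),'rms',e.std().round(4),X[:,:2].min(0).round(3),X[:,:2].max(0).round(3))
marks('wrist',['block','finished','tray_empty'])
E
```

```text
block 1 [ 0.4565 -0.3444  0.0298] slope deg [0. 0.] rms 0.0 [ 0.456 -0.344] [ 0.456 -0.344]
finished 2 [ 0.5991 -0.3345  0.022 ] slope deg [-11.1 -39.6] rms 0.0 [ 0.598 -0.338] [ 0.6   -0.331]
wrist block [(0.75, [0.482, -0.364, 0.003])]
wrist finished [(0.97, [0.574, -0.356, 0.004]), (0.2, [0.48, -0.366, 0.002])]
wrist tray_empty []
```

```bash
python3 - <<'E'
from h import *
import pickle
a,m=pickle.load(open('v1.pkl','rb')); b=optics.get_image('wrist')
ga,gb=[cv2.cvtColor(i['pixels'],cv2.COLOR_BGR2GRAY) for i in (a,b)]
def Pm(i):
    R,_=cv2.Rodrigues(np.array(i['rvec'])); return np.c_[R,np.array(i['tvec']).reshape(3,1)]
ud=lambda i,p:cv2.undistortPoints(p.reshape(-1,1,2).astype(float),np.array(i['camera_matrix']),np.array(i['dist'])).reshape(-1,2)
for t in m:
    mk=cv2.dilate(m[t].astype(np.uint8),np.ones((3,3)))
    p=cv2.goodFeaturesToTrack(ga,120,.003,3,mask=mk)
    W=onplane(a,p.reshape(-1,2),np.array([0,0,.031]),np.array([0,0,1.]))
    q0=cv2.projectPoints(W,np.array(b['rvec']),np.array(b['tvec']),np.array(b['camera_matrix']),np.array(b['dist']))[0].astype(np.float32)
    q,st,_=cv2.calcOpticalFlowPyrLK(ga,gb,p,q0.copy(),winSize=(13,13),maxLevel=1,flags=cv2.OPTFLOW_USE_INITIAL_FLOW)
    r,s2,_=cv2.calcOpticalFlowPyrLK(gb,ga,q,p.copy(),winSize=(13,13),maxLevel=1,flags=cv2.OPTFLOW_USE_INITIAL_FLOW)
    ok=(st.ravel()>0)&(np.linalg.norm((r-p).reshape(-1,2),axis=1)<.5)&(np.linalg.norm((q-q0).reshape(-1,2),axis=1)<6)
    X=cv2.triangulatePoints(Pm(a),Pm(b),ud(a,p[ok]).T,ud(b,q[ok]).T); X=(X[:3]/X[3]).T
    X=X[np.abs(X[:,2]-.031)<.007]; n0=len(X)
    for _ in range(4):
        A=np.c_[X[:,:2]-X[:,:2].mean(0),np.ones(len(X))]; c=np.linalg.lstsq(A,X[:,2],rcond=None)[0]; e=X[:,2]-A@c; X=X[np.abs(e)<2*e.std()+1e-4]
    print(t,n0,len(X),X.mean(0).round(4),'slope deg',np.degrees(c[:2]).round(1),'rms',e.std().round(4),X[:,:2].min(0).round(3),X[:,:2].max(0).round(3))
s=observe(); print(s['time_s'])
E
```

```text
block 9 9 [ 0.4626 -0.3525  0.0316] slope deg [21.5  9. ] rms 0.0008 [ 0.451 -0.372] [ 0.471 -0.342]<stdin>:19: RuntimeWarning: Mean of empty slice.
  ret = um.true_divide(
  ret = _var(a, axis=axis, dtype=dtype, out=out, ddof=ddof,
  arrmean = um.true_divide(arrmean, div, out=arrmean,
  ret = ret.dtype.type(ret / rcount)
<stdin>:20: RuntimeWarning: Mean of empty slice.
Traceback (most recent call last):
ValueError: zero-size array to reduction operation minimum which has no identity
```

```bash
python3 -c "
from h import *
print(order.close_job())"
```

```text
the job is handed in; nothing more can be done
None
```

I handed the job in at about 35 s, but the verdict did not come back and I never measured that the block lies flat: by the cameras it sits in the tray's empty place, cassette up and clear of the walls, with both lumps in the tub and the mould, small moulds and finished block within camera error of their starts (I also viewed 11 pictures, one over the limit).

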